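# Take the glued forming block out of the ratchet clamp and put it away

### The arm

A 6-joint arm with a two-finger parallel gripper is mounted at the origin on the work surface. World frame = base frame: x ahead of the robot, y to its left, z up, the work surface at z = 0. Lengths are in m, angles in degrees, forces in N, time in s.
With the tool pointing down it reaches from about 0.3 to 0.75 m from the base axis. Payload 8.5 kg.
Tool frame: the origin (TCP) lies at the very end of the fingers, on their centre line; the grasp point (between the pads) lies 19 mm behind it; z points along the fingers, y is the line along which they close (so a half turn about z gives the same grasp; the last joint's range is limited). The gripper opens to 85 mm and grips with 20 to 120 N. Pads are 22 mm wide; open, the fingers measure 114 mm over their backs; the gripper's body (76 mm by 85 mm) begins 54 mm behind the grasp point. The pads swing forward as they close: fully open they stand 13 mm farther back than shut.
Start: joints at [-12.336, 21.807, 74.336, -0, 83.858, -12.336], TCP at [0.55, 0, 0.231] pointing down, gripper open.
Joint ranges: [-178.18, 178.18], [-50.72, 133.34], [12.68, 142.11], [-81.47, 261.47], [9.98, 163.14], [-165.26, 165.26]. Speed limits (degrees/s): [136.94, 136.94, 180, 180, 180, 180].

### API

Orientations are given as a 3x3 rotation matrix whose columns are the frame's x, y, z axes.
In Python, from rig import env, optics, spotter gives the robot as it stands.
- The arm moves only by the shell command python3 -m crank 'ROWS' [FORCE]. ROWS is JSON, one flat list of numbers, 5 for each row, row after row: the finger opening in cm, from 0 to 8.54, then the shift along the tool's x, y, z in cm, then the turn about the tool's z in rad. A call has exactly 8 rows; each row shifts and turns the commanded pose from where the row before left it, along the tool's axes as they then stand; what a row does not reach is not made up. A row lasts 1/12 s, in which the tool goes at most 41.7 mm and 7.16 degrees, less where a joint would pass 70% of its speed; a pose out of reach is approached as far as the arm can. A call is refused whole if a number of a shift passes 4.17 or a number of a turn 0.125, either way. A call with a gripper value outside its range is refused whole. The fingers move at their own pace and stop on an object; FORCE is the grip in N (left out, the last holds). Time passes only in rows, so rows that do not move let the fingers close, or fill a call up. It gives the time, the measured TCP pose, the force, the opening and the grip force at its end, in the units of the state.
- env.observe(): the state, without advancing time (a new reading comes with each control period).
- optics.get_image(name): name is "scene" or "side" or "wrist"; returns a dict with "color" (480x640x3 uint8, red, green, blue), "intrinsics" (3x3 intrinsics, pixels), "distortion" ([k1, k2, p1, p2, k3] as OpenCV has them; the pictures are not rectified), "pose" (4x4, takes a point from camera to world coordinates). Camera axes: x right, y up, looking along -z (the intrinsics and any distortion apply to the point x, -y, -z); pixel columns grow to the right and rows downward; lengths in m; the calibration is good to about 2 mm. A picture is of the moment at which its call begins. There is no depth.
- env.close_job(): hands the job in; it is judged then, once.
Trained networks look in a picture, given as the dict that the camera call returned (one of the last four; its "shot" number tells which), for a name from the list of things; names that differ only in an ending like _2 or _b are one class to them, and where a whole thing is asked for, a point or a joint stands for the part that bears it (a point fixed in the world has none). Each returns a list of dicts, best first, with "score" (0 to 1); they miss things now and then, are a little off and sometimes report something else, mostly with a low value. They report only what shows in the picture. A call takes as long as a camera call. They do not tell look-alikes from the thing itself.
- spotter.look_for(picture, query): "at" ([column, row] as shares, 0 to 1, of the picture: columns of its width, rows of its height, amid what is visible of it).
The state is a dict: "time_s": time; "q": joint angles; "qvel": joint speeds; "joint_efforts": joint torques, N m; "position": TCP position; "tool_rot": TCP orientation; "ft_force": force on the tool from outside, world axes, zero at the start; "wrist_torque": the same for the moment, N m; "grip_width": finger opening in m; "gripper_force": force on a finger pad.
Only numpy, scipy, OpenCV 4.12 (cv2) and the standard library are available. Lean on these libraries where they do the work, as an engineer would, in place of code of your own. Each camera call takes 0.05 s, during which the arm holds its last target. There are 200 camera calls.

### The job

The glue on the wooden forming block has set: squeeze the release lever of the ratchet clamp against its horn to lift the pawl, slide the sliding jaw most of the way back, then take the block out and lay it in the wooden crate, flat on the crate's floor with its small raised board facing up. Wherever you put it down, set it down gently without dropping or toppling it, do not drag it out while it is still clamped, and leave the other things on the bench where they are.

Things in the scene. Friction and masses are not known exactly. Their poses are not given: they have to be found in the camera images.
- clamp: dark iron ratchet bar clamp bolted to the bench, 280 long, left or right of the bench's middle. Origin on the bench (z = 0) on its centre line; x runs along the steel rails AWAY from the robot to the fixed jaw, y across, z up. Rails: tops at z = 22, 58 over their outer sides, a toothed rack (10 mm pitch) between them. Jaw at the far end, sliding head at the robot's end
- fixed_jaw (a point): middle of the upper edge of the fixed jaw's face, at clamp x = +90, z = 66; the jaw is 60 wide. The face looks to the clamp's -x, at the work
- moving_jaw (a point): middle of the upper edge of the sliding head's jaw plate, on its work side; at clamp x = +30, z = 66 at the start; moves with the head. The plate is 60 wide and 18 thick. In front of it a steel pad (42 diameter) on a spring presses the work to the fixed jaw with about 14 N, its face 15 mm before the plate; it springs out 5 mm more when the head goes back
- release_grip (a point): point on the sliding head between the upright horn and the release lever behind it, 79 over the bench, clamp x = -32 at the start; axes of the clamp; moves with the head. Horn x = -30 to -20, top z = 96; lever x = -54 to -44, top z = 93; both 18 wide. 34 over both, about 22 when squeezed together. 32 mm free between horn and jaw plate, nothing behind the lever
- clamp_pawl (a joint): pawl angle, rad: 0 = down in the teeth; grows as its upright lever is squeezed towards the horn (clamp +x), about 0.28 when they meet; above 0.15 the nose is clear of the teeth. Pivot at clamp x = -49, z = 29. Squeezing takes 4 to 8 N at the lever's top; a spring drops it back when let go. While it is down the head cannot slide back: keep squeezing while sliding
- clamp_head (a joint): travel of the sliding head, m: 0 = clamped (start), grows as it slides back along clamp -x, towards the robot, to 0.064 at the end stop. Sliding takes about 2 to 5 N once the pawl is up; the head stays where it is left
- form: the work: forming block of two glued boards, 45 thick, 64 wide, 90 tall as it stands on edge in the clamp, 0.15 to 0.23 kg. Axes as it stands: x = clamp x, z up. Origin at mid thickness and width, on its underside (on the rails, 22 over the bench). Back board x = -12.5 to 22.5, 64 x 90; raised board x = -22.5 to -12.5, 50 wide, z = 7 to 83, faces the robot. Raised board up = x axis down
- form_centre (a point): centre of the forming block, 45 mm up its z axis from the body's origin, axes of the block; 22.5 mm above what it lies on when it lies flat on its back. Lying so, it is 64 across its y axis
- crate: open plywood crate fixed on the bench, 134 (x) by 164 (y) outside, 62 high, walls and floor 10 thick: inside 114 by 144, its floor 10 over the bench. Origin at the centre of its underside, z up. Right or left of the bench's middle, across from the clamp; halfway between them the bench is clear, 150 wide, from the dish to the file
- other_form: bystander: another forming block, 75 x 105 x 44, a board with a round boss of 68 mm diameter, lying flat at the side; origin at the centre of its underside
- dish: bystander: brass dish, 110 across, 35 high, in the middle of the bench nearest the robot; origin at the centre of its underside
- glue: bystander: white glue bottle, 56 across, 130 high, standing; origin at the centre of its underside
- mallet: bystander: wooden mallet lying at the left, about 215 long and 46 high, roughly along world x; origin below about the middle of its length
- file: bystander: flat file with wooden handle, about 305 long, 25 high, lying beyond the task's things, roughly along world y; origin below its middle
- weight: bystander: hexagonal iron weight, about 125 across, 60 high, hollow with a crossbar, at the right of the bench; origin at the centre of its underside
Mind the look-alikes: they are no part of the job. What is shaped like the form but orange is not meant. What is shaped like the crate but orange is not meant.

How it is judged (in metres and radians):
On the way, in this order (a step that is already met when the one before it is completed fails the run):
1. the pawl is lifted and the sliding head has been slid back at least 30 mm (value of joint clamp_head above 0.03 m), for 0.2 s.
2. the forming block is lifted out, clear above the clamp's rails or off to its side ((z of form in the frame of clamp above 0.07 m or horizontal distance between form_centre and clamp above 0.16 m)), for 0.1 s.
At the end, for the whole second after the job is handed in: The forming block lies still in the crate, flat on its floor (centre within about 5 mm of 22.5 mm over the floor, within 7 degrees of flat) with the raised board up, and the clamp's head is left at least 30 mm back (x of form_centre in the frame of crate between -0.06 and 0.06 m and y of form_centre in the frame of crate between -0.075 and 0.075 m and z of form_centre in the frame of crate between 0.027 and 0.038 m and angle between form's own x axis and vertical above 3.02 rad and linear speed of form below 0.02 m/s and value of joint clamp_head above 0.03 m); the robot touches nothing.
It fails at once if the block is dragged upwards out of the clamp while the head is less than 8 mm back (value of joint clamp_head below 0.008 m and z of form in the frame of clamp above 0.04 m and horizontal distance between form and clamp below 0.1 m).
It fails at once if the block is dropped or toppled (moves freely, not held, faster than 0.45 m/s or 5 rad/s) (contact force between the fingers and form below 0.2 N and (linear speed of form above 0.45 m/s or angular speed of form above 5 rad/s)).
It fails at once if one of the other things on the bench is moved more than 30 mm (distance of any of other_form, dish, glue, mallet, file, weight from where it was at the start of the episode above 0.03 m).
It also fails if it takes over 59 s, if anything falls off the work surface, if the arm or the gripper's body presses on something with over 40 N, if the wrist force passes 120 N, or if a joint passes its speed limit or range.

## Working session

There is one attempt and no reset: what is moved stays moved. The work goes in short steps, Python scripts to look and compute and a shell command to move; the robot and the scene stay as the last step left them, time stands still between calls to the robot, and variables do not carry over. Pictures are saved under pics/ and viewed, at most 14 in all, crops included, and the job is handed in when it is done.

```bash
ls; mkdir -p pics; cat > h.py <<'E'
import numpy as np, cv2
from rig import env, optics, spotter
def ray(im,uv):
    p=cv2.undistortPoints(np.array([[uv]],float),np.array(im["intrinsics"]),np.array(im["distortion"]))[0,0]
    T=np.array(im["pose"]); d=T[:3,:3]@np.array([p[0],-p[1],-1]); return T[:3,3],d
def onz(im,uv,z):
    o,d=ray(im,uv); return o+d*(z-o[2])/d[2]
def proj(im,P):
    T=np.array(im["pose"]); c=(np.atleast_2d(P)-T[:3,3])@T[:3,:3]; c=c*[1,-1,-1]
    return cv2.projectPoints(c,np.zeros(3),np.zeros(3),np.array(im["intrinsics"]),np.array(im["distortion"]))[0][:,0]
def find(im,q,n=2):
    return [(round(r["score"],2),(np.array(r["at"])*[640,480]).round(1)) for r in spotter.look_for(im,q)[:n]]
def save(im,name): cv2.imwrite(f"pics/{name}.png",im["color"][:,:,::-1])
E
python3 - <<'E'
from h import *
s=env.observe(); print(s["time_s"],s["position"],np.array(s["tool_rot"]).round(3).tolist(),s["grip_width"])
ims=[]
for n in("scene","side"):
    im=optics.get_image(n); save(im,n+"0"); print(n,np.array(im["pose"]).round(3).tolist())
    for q,z in(("clamp",.0),("fixed_jaw",.066),("moving_jaw",.066),("release_grip",.079),("form_centre",.067),("form",.067),("crate",.03)):
        print(q,[(a,b.tolist(),onz(im,b,z)[:2].round(3).tolist()) for a,b in find(im,q,3)])
E
```

```text
pics
0.0 [5.49702573e-01 7.62637905e-05 2.30707922e-01] [[-0.0, 1.0, -0.001], [1.0, 0.0, 0.0], [0.0, -0.001, -1.0]] 0.08537161127137691
scene [[0.805, -0.383, 0.453, 1.16], [0.593, 0.51, -0.623, -0.818], [0.008, 0.77, 0.638, 0.915], [0.0, 0.0, 0.0, 1.0]]
clamp [(0.78, [355.5, 221.1], [0.551, 0.21])]
fixed_jaw [(0.96, [356.9, 221.4], [0.599, 0.137]), (0.23, [358.8, 217.6], [0.594, 0.154])]
moving_jaw [(0.64, [357.2, 215.7], [0.586, 0.158]), (0.18, [380.6, 306.1], [0.808, -0.089])]
release_grip [(0.67, [356.8, 216.1], [0.595, 0.141])]
form_centre [(0.91, [379.7, 190.4], [0.572, 0.298]), (0.81, [383.6, 219.7], [0.652, 0.185]), (0.75, [433.7, 213.5], [0.747, 0.292])]
form [(0.86, [379.7, 188.0], [0.566, 0.308]), (0.85, [436.1, 209.2], [0.744, 0.314]), (0.71, [385.8, 221.0], [0.66, 0.184])]
crate [(0.57, [267.6, 302.2], [0.577, -0.204]), (0.56, [193.4, 266.6], [0.35, -0.223]), (0.45, [355.0, 216.6], [0.559, 0.193])]
side [[0.824, 0.388, -0.412, -0.052], [-0.566, 0.536, -0.627, -0.901], [-0.023, 0.75, 0.661, 1.05], [0.0, 0.0, 0.0, 1.0]]
clamp [(0.93, [295.5, 226.2], [0.573, 0.219])]
fixed_jaw [(0.73, [296.7, 224.9], [0.54, 0.151]), (0.68, [334.0, 203.4], [0.689, 0.172]), (0.63, [271.3, 175.2], [0.61, 0.424])]
moving_jaw [(0.81, [303.1, 224.0], [0.557, 0.144]), (0.2, [297.1, 225.3], [0.54, 0.149])]
release_grip []
form_centre [(0.76, [327.3, 205.3], [0.666, 0.176]), (0.51, [324.0, 191.1], [0.7, 0.243])]
form [(0.97, [276.4, 202.2], [0.547, 0.283]), (0.91, [333.5, 203.5], [0.687, 0.172]), (0.61, [324.9, 189.2], [0.708, 0.25])]
crate [(0.96, [382.0, 303.3], [0.57, -0.213]), (0.96, [313.5, 348.3], [0.345, -0.23]), (0.39, [303.6, 224.8], [0.579, 0.178])]
```

View pics/scene0.png

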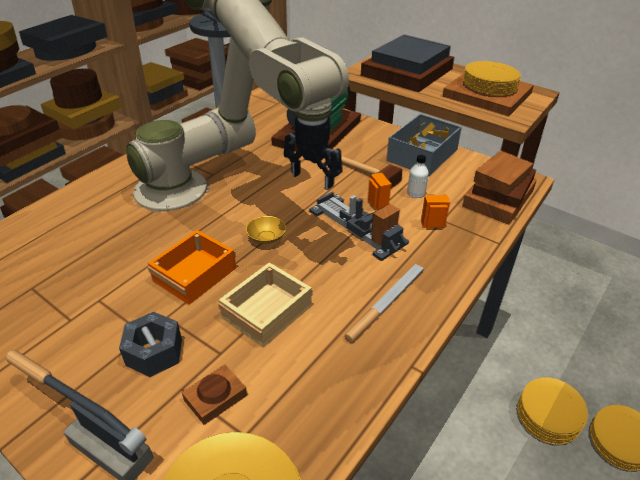

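View pics/side0.png

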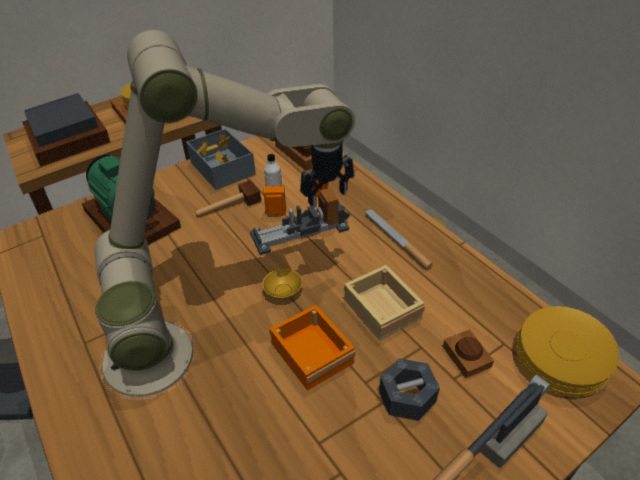

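The wooden crate is at (267,302) in scene and (382,303) in side. The clamp with the brown block is at (357,222) / (300,228). The orange crate and blocks are look-alikes. I'll move above the clamp and look with the wrist camera.

```bash
python3 -m crank '[8.5,1.25,0,-1,0, 8.5,1.25,0,-1,0, 8.5,1.25,0,-1,0, 8.5,1.25,0,-1,0, 8.5,1.25,0,-1,0, 8.5,1.25,0,-1,0, 8.5,1.25,0,-1,0, 8.5,1.25,0,-1,0]' 40
python3 - <<'E'
from h import *
im=optics.get_image("wrist"); save(im,"w1"); print(np.array(im["pose"]).round(3).tolist())
for q,z in(("fixed_jaw",.066),("moving_jaw",.066),("release_grip",.079),("form_centre",.067),("form",.112),("clamp",0.0)):
    print(q,[(a,b.tolist(),onz(im,b,z)[:2].round(3).tolist()) for a,b in find(im,q,3)])
E
```

```text
time_s: 1.47
position: [0.5499, 0.1006, 0.3118]
tool_rot: [[-0.0, 1.0, -0.0], [1.0, 0.0, 0.0], [0.0, -0.0, -1.0]]
ft_force: [0.4, -0.1, 0.1]
grip_width: 0.0846
gripper_force: 0.0
[[1.0, -0.001, -0.001, 0.55], [0.001, 0.961, 0.275, 0.171], [0.001, -0.275, 0.961, 0.454], [0.0, 0.0, 0.0, 1.0]]
fixed_jaw [(0.91, [310.2, 97.8], [0.545, 0.189]), (0.67, [354.7, 101.6], [0.584, 0.186])]
moving_jaw [(0.59, [354.2, 101.6], [0.584, 0.186])]
release_grip [(0.77, [353.2, 102.2], [0.582, 0.185]), (0.4, [451.9, 123.6], [0.668, 0.168])]
form_centre [(0.77, [452.2, 123.3], [0.672, 0.168])]
form [(0.86, [449.1, 122.3], [0.655, 0.169]), (0.43, [355.2, 102.0], [0.58, 0.184])]
clamp [(0.63, [306.5, 95.7], [0.54, 0.195])]
```

View pics/w1.png

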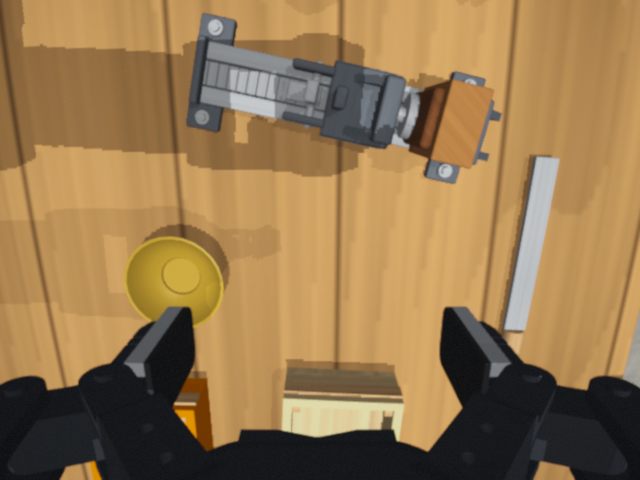

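```bash
python3 - <<'E'
from h import *
im=cv2.imread("pics/w1.png")[0:200,185:515]
cv2.imwrite("pics/w1c.png",cv2.resize(im,None,fx=2.4,fy=2.4,interpolation=cv2.INTER_CUBIC))
E
```

```text
(no output)
```

View pics/w1c.png

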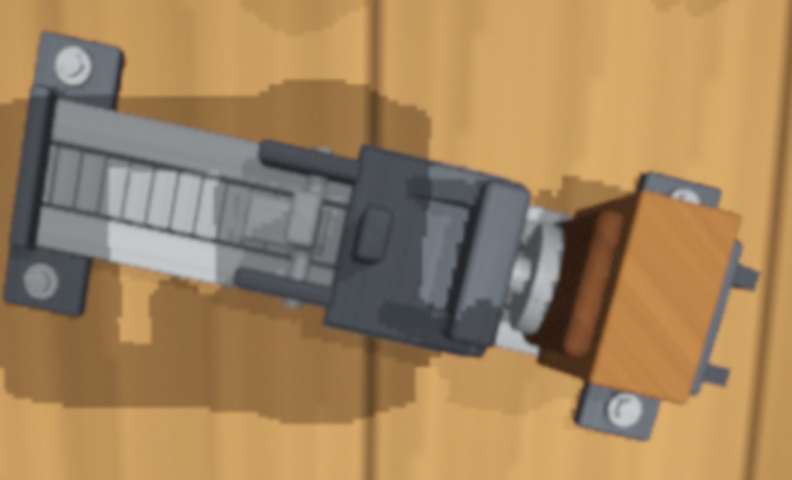

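```bash
cat > fit.py <<'E'
from h import *
from scipy.optimize import least_squares
def fit(im,M,uv,x0):
    M=np.array(M,float)/1000; uv=np.array(uv,float)
    def W(p):
        c,s=np.cos(p[2]),np.sin(p[2]); return np.c_[p[0]+c*M[:,0]-s*M[:,1],p[1]+s*M[:,0]+c*M[:,1],M[:,2]]
    r=least_squares(lambda p:(proj(im,W(p))-uv).ravel(),x0,loss="soft_l1")
    return r.x,(proj(im,W(r.x))-uv).round(1)
E
python3 - <<'E'
from fit import *
im=optics.get_image("wrist")
M=[(55,32,112),(90,32,112),(90,-32,112),(55,-32,112),(12,30,66),(30,30,66),(-25,0,96),(-49,0,93)]
uv=np.array([(642,190),(742,215),(688,403),(590,382),(490,180),(527,190),(372,235),(305,212)])/2.4+[185,0]
p,r=fit(im,M,uv,[.59,.18,-.2]); print(p,np.degrees(p[2]),r.tolist())
T=lambda a,b:(p[0]+np.cos(p[2])*a-np.sin(p[2])*b,p[1]+np.sin(p[2])*a+np.cos(p[2])*b)
print("grip",T(-.037,0),"form",T(.0675,0))
s=env.observe();print(s["position"],s["time_s"])
for n in("scene","side"):
    im=optics.get_image(n); save(im,n+"1")
    print([(a,b.tolist(),onz(im,b,.03)[:2].round(3).tolist()) for a,b in find(im,"crate",3)])
    print(proj(im,[[*T(-.037,0),.079],[*T(.0675,0),.112]]).round())
E
```

```text
[ 0.59415192  0.18121007 -0.2125146 ] -12.176189507157535 [[-0.1, -0.9], [0.8, -0.5], [-0.7, 1.5], [-0.9, 0.7], [-1.0, -1.0], [3.6, -0.4], [0.9, -0.1], [-0.2, 3.1]]
grip (np.float64(0.5579842888435983), np.float64(0.18901406235597826)) form (np.float64(0.660133418225185), np.float64(0.16697306948850812))
[0.54991004 0.09933841 0.31065512] 1.8667
[(0.72, [268.4, 302.9], [0.58, -0.204]), (0.72, [191.6, 265.0], [0.342, -0.221])]
[[355. 203.]
 [384. 210.]]
[(0.85, [313.6, 346.7], [0.348, -0.226])]
[[295. 213.]
 [327. 196.]]
```

```bash
python3 -m crank '[5.2,0,0,0,0.106, 5.2,0,0,0,0.106, 5.2,1.49,-0.13,2,0, 5.2,1.49,-0.13,2,0, 5.2,1.49,-0.13,2,0, 5.2,1.49,-0.13,2,0, 5.2,1.49,-0.13,2,0, 5.2,1.49,-0.13,2,0]' 30
python3 - <<'E'
from h import *
im=optics.get_image("wrist"); save(im,"w2")
a=np.radians(-12.18);R=np.array([[np.cos(a),-np.sin(a)],[np.sin(a),np.cos(a)]])
s=env.observe(); print((R.T@(np.array(s["position"])[:2]-[.5942,.1812])*1000).round(1),s["position"][2],s["grip_width"],np.array(s["tool_rot"]).round(3).tolist())
for m in [(-25,0,96),(-49,0,93),(30,30,66),(12,-30,66),(90,32,112),(55,-32,112)]:
    q=R@np.array(m[:2])/1000+[.5942,.1812]; u=proj(im,[[*q,m[2]/1000]])[0]; print(m,u.round()); cv2.circle(im["color"],tuple(int(v) for v in u.round()),3,(255,0,0),1)
save(im,"w2a")
E
```

```text
time_s: 2.73
position: [0.5612, 0.1896, 0.1903]
tool_rot: [[0.211, 0.978, 0.0], [0.978, -0.211, -0.0], [-0.0, 0.0, -1.0]]
ft_force: [-0.1, 1.0, -0.1]
grip_width: 0.0521
gripper_force: 0.0
[-36.    2.9] 0.18610616831381635 0.05202931430451304 [[0.209, 0.978, -0.007], [0.978, -0.209, 0.0], [-0.001, -0.007, -1.0]]
(-25, 0, 96) [331. 246.]
(-49, 0, 93) [291. 244.]
(30, 30, 66) [416. 187.]
(12, -30, 66) [384. 275.]
(90, 32, 112) [545. 198.]
(55, -32, 112) [470. 307.]
```

View pics/w2a.png

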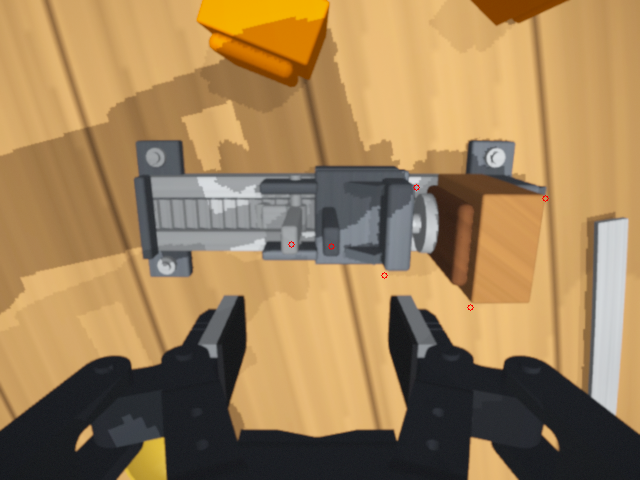

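The tops of the horn (331,246) and lever (291,244) match the model to a few pixels. Now going down around them.

```bash
python3 -m crank '[5.2,-0.1,0.2,1.9,0, 5.2,0,0,1.9,0, 5.2,0,0,1.9,0, 5.2,0,0,1.9,0, 5.2,0,0,1.5,0, 5.2,0,0,1.5,0, 5.2,0,0,0.8,0, 5.2,0,0,0,0]' 30
cat > st.py <<'E'
from h import *
a=np.radians(-12.18);R=np.array([[np.cos(a),-np.sin(a)],[np.sin(a),np.cos(a)]])
s=env.observe(); print("clamp xy mm",(R.T@(np.array(s["position"])[:2]-[.5942,.1822])*1000).round(1),"z",round(s["position"][2]*1000,1),"w",round(s["grip_width"]*1000,1),"gf",np.round(s["gripper_force"],1),"ft",np.round(s["ft_force"],1),"t",s["time_s"])
E
python3 st.py
```

```text
time_s: 3.45
position: [0.5623, 0.1872, 0.076]
tool_rot: [[0.211, 0.978, -0.003], [0.978, -0.211, -0.0], [-0.001, -0.003, -1.0]]
ft_force: [-0.4, -0.1, 0.5]
grip_width: 0.0519
gripper_force: 0.0
clamp xy mm [-32.2  -1.8] z 76.0 w 51.9 gf 0.0 ft [-0.4 -0.1  0.5] t 3.45
```

```bash
python3 -m crank '[4.5,0,0,0,0, 4,0,0,0,0, 3.5,0,0,0,0, 3,0,0,0,0, 2,0,0,0,0, 2,0,0,0,0, 2,0,0,0,0, 2,0,0,0,0]' 30
python3 st.py
```

```text
time_s: 4.12
position: [0.5616, 0.188, 0.0784]
tool_rot: [[0.21, 0.978, -0.002], [0.978, -0.21, 0.0], [-0.0, -0.002, -1.0]]
ft_force: [-8.9, 0.2, 5.9]
grip_width: 0.0199
gripper_force: 5.1
clamp xy mm [-33.1  -1.2] z 78.4 w 19.9 gf 5.1 ft [-8.9  0.2  5.9] t 4.1167
```

```bash
python3 -m crank '[1.5,0,0,-0.3,0, 1.5,0,0,0,0, 1.5,0,-0.4,0,0, 1.5,0,-0.8,0,0, 1.5,0,-0.8,0,0, 1.5,0,-0.8,0,0, 1.5,0,-0.8,0,0, 1.5,0,-0.8,0,0]' 40
python3 st.py
```

```text
time_s: 4.78
position: [0.5186, 0.1972, 0.0789]
tool_rot: [[0.211, 0.978, -0.002], [0.978, -0.211, 0.0], [-0.0, -0.002, -1.0]]
ft_force: [3.2, 4.2, -26.1]
grip_width: 0.0172
gripper_force: 41.0
clamp xy mm [-77.   -1.3] z 78.9 w 17.2 gf 41.0 ft [  3.2   4.2 -26.1] t 4.7833
```

```bash
python3 -m crank '[1.5,0,-0.6,0.2,0, 1.5,0,-0.6,0,0, 1.5,0,0,0,0, 2.5,0,0,0,0, 3.5,0,0,0,0, 4.5,0,0,0,0, 4.8,0,0,0,0, 4.8,0,0,0,0]' 30
python3 - <<'E'
import st
from h import *
im=optics.get_image("wrist"); save(im,"w3")
E
```

```text
time_s: 5.45
position: [0.509, 0.1993, 0.079]
tool_rot: [[0.211, 0.978, 0.002], [0.978, -0.211, 0.0], [0.001, 0.002, -1.0]]
ft_force: [-0.2, -0.9, -0.1]
grip_width: 0.048
gripper_force: 0.0
clamp xy mm [-86.9  -1.2] z 79.0 w 48.0 gf 0.0 ft [-0.2 -0.9 -0.1] t 5.45
```

View pics/w3.png

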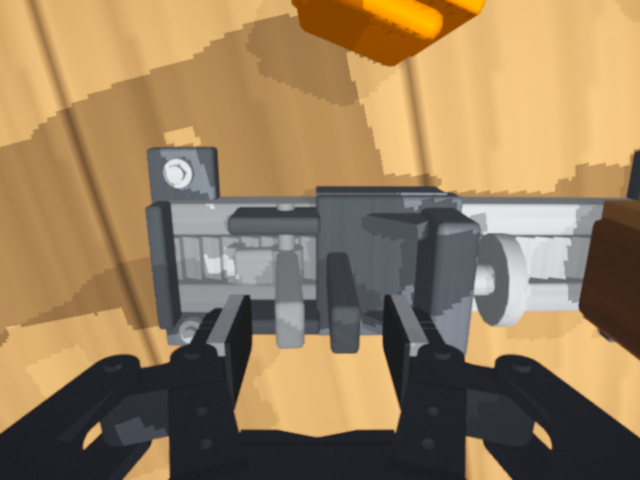

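The head is about 54 mm back (horn (343,300), pad (510,285)), and the block still stands at (615,260). Going up next.

```bash
python3 -m crank '[4.8,0,0,-1,0, 4.8,0,0,-2,0, 4.8,0,0,-2.5,0, 8.5,0,1,-3,-0.12, 8.5,0,1.5,-3,-0.12, 8.5,0,1.5,-2,-0.12, 8.5,0,1.5,0,-0.12, 8.5,0,1.5,0,-0.12]' 30
python3 - <<'E'
import st
from fit import *
print(np.round(st.s["q"],1),np.array(st.s["tool_rot"]).round(3).tolist())
im=optics.get_image("wrist"); save(im,"w4")
print(find(im,"form"),find(im,"crate"))
E
```

```text
time_s: 6.17
position: [0.5784, 0.2024, 0.216]
tool_rot: [[-0.383, 0.924, 0.004], [0.924, 0.383, 0.0], [-0.001, 0.004, -1.0]]
ft_force: [-0.4, -0.8, -0.9]
grip_width: 0.0847
gripper_force: 0.0
clamp xy mm [-19.7  16.4] z 216.0 w 84.7 gf 0.0 ft [-0.4 -0.8 -0.9] t 6.1667
[  8.2  28.7  65.4  -0.   85.7 -14.3] [[-0.383, 0.924, 0.004], [0.924, 0.383, 0.0], [-0.001, 0.004, -1.0]]
[(0.95, array([578.8, 141. ])), (0.69, array([348.6,  49.8]))] [(0.6, array([ 44.3, 334.2]))]
```

```bash
python3 -m crank '[8.5,0,0,0,-0.12, 8.5,0,0,0,-0.12, 8.5,0,0,0,-0.12, 8.5,0,0,0,-0.12, 8.5,0,0,0,-0.12, 8.5,0,0,0,-0.12, 8.5,0,0,0,-0.12, 8.5,0,0,0,-0.12]' 30
python3 - <<'E'
import st
from fit import *
s=env.observe();T=np.array(s["tool_rot"]);y=np.degrees(np.arctan2(T[1,1],T[0,1]));print("yaw y",y,"turn left",np.radians(y-77.82))
im=optics.get_image("wrist"); save(im,"w5")
print(find(im,"form"),find(im,"crate"))
d=np.array([.6607,.1679,s["position"][2]])-s["position"]; print("tool shift cm",T.T@d*100)
E
```

```text
time_s: 6.98
position: [0.5762, 0.2024, 0.2137]
tool_rot: [[-0.976, 0.219, -0.0], [0.219, 0.976, -0.0], [0.0, -0.0, -1.0]]
ft_force: [0.1, -0.4, -0.0]
grip_width: 0.0852
gripper_force: 0.0
clamp xy mm [-21.9  16. ] z 213.7 w 85.2 gf 0.0 ft [ 0.1 -0.4 -0. ] t 6.9833
yaw y 77.3650133048472 turn left -0.00794101588318404
[(0.91, array([295.9, 348.8])), (0.65, array([468.8, 154.3]))] []
tool shift cm [-9.00326730e+00 -1.52182298e+00 -3.62600243e-03]
```

View pics/w5.png

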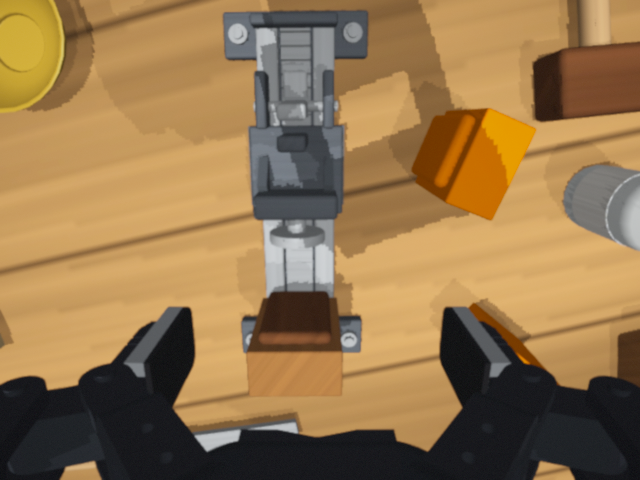

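The clamp is open: plate at (297,205), pad at (297,237). The block is still upright with its top at (248-342, 355-395).

```bash
python3 - <<'E'
from fit import *
im=optics.get_image("wrist")
R=np.array([[np.cos(-.2126),-np.sin(-.2126)],[np.sin(-.2126),np.cos(-.2126)]])
for uv in [(248,355),(342,355),(342,395),(248,395)]:
    print((R.T@(onz(im,uv,.112)[:2]-[.5942,.1822])*1000).round(1))
E
python3 -m crank '[8.5,-1.1,-0.2,0,-0.008, 8.5,-1.2,-0.2,0,0, 8.5,-1.2,-0.2,0,0, 8.5,-1.2,-0.2,0,0, 8.5,-1.2,-0.2,0,0, 8.5,-1.2,-0.2,0,0, 8.5,-1.2,-0.2,0,0, 8.5,-0.7,-0.1,0,0]' 30
python3 st.py
```

```text
[ 57.6 -29.9]
[58.4 32. ]
[89.6 32.1]
[ 88.8 -32. ]
time_s: 7.85
position: [0.6625, 0.168, 0.2131]
tool_rot: [[-0.976, 0.218, -0.0], [0.218, 0.976, -0.0], [0.0, -0.0, -1.0]]
ft_force: [-0.4, -0.1, -0.0]
grip_width: 0.0848
gripper_force: 0.0
clamp xy mm [69.7  0.6] z 213.1 w 84.8 gf 0.0 ft [-0.4 -0.1 -0. ] t 7.85
```

```bash
python3 -m crank '[8.5,0.2,0,1.9,0, 8.5,0,0,2.2,0, 8.5,0,0,2.2,0, 8.5,0,0,2.2,0, 8.5,0,0,2.2,0, 8.5,0,0,2.0,0, 8.5,0,0,1.4,0, 8.5,0,0,0.4,0]' 25
python3 st.py
python3 -m crank '[8,0,0,0,0, 7.5,0,0,0,0, 7,0,0,0,0, 6.6,0,0,0,0, 6,0,0,0,0, 6,0,0,0,0, 6,0,0,0,0, 6,0,0,0,0]' 25
python3 st.py
```

```text
time_s: 8.52
position: [0.6585, 0.169, 0.0657]
tool_rot: [[-0.976, 0.216, -0.005], [0.216, 0.976, -0.0], [0.004, -0.001, -1.0]]
ft_force: [-0.5, -0.1, -0.2]
grip_width: 0.0855
gripper_force: 0.0
clamp xy mm [65.6  0.7] z 65.7 w 85.5 gf 0.0 ft [-0.5 -0.1 -0.2] t 8.5167
time_s: 9.18
position: [0.6604, 0.1689, 0.0697]
tool_rot: [[-0.977, 0.213, 0.002], [0.213, 0.977, -0.0], [-0.002, 0.0, -1.0]]
ft_force: [-0.5, -1.0, 6.0]
grip_width: 0.0635
gripper_force: 28.8
clamp xy mm [67.5  1. ] z 69.7 w 63.5 gf 28.8 ft [-0.5 -1.   6. ] t 9.1833
```

```bash
python3 -m crank '[6,0,0,-0.8,0, 6,0,0,-0.8,0, 6,0,0,-0.8,0, 6,0,0,0,0, 6,-0.4,0,0,0, 6,-0.6,0,0,0, 6,-0.6,0,0,0, 6,-0.6,0,0,0]' 20
python3 st.py
python3 -m crank '[6,-0.6,0,0,0, 6,-0.6,0,0,0, 6,-0.6,0,0,0, 6,-0.6,0,0,0, 6,-0.4,0,0,0, 6,0,0,0,0, 6,0,0,0,0, 6,0,0,0,0]' 20
python3 - <<'E'
import st
from h import *
im=optics.get_image("side");save(im,"s6"); im=im["color"]
cv2.imwrite("pics/s6c.png",cv2.resize(im[130:290,220:420],None,fx=3,fy=3)[:,:,::-1])
im=optics.get_image("wrist");save(im,"w6"); im=im["color"]
a=cv2.imread("pics/s6c.png");b=cv2.resize(im[:,:,::-1],(640,480))
cv2.imwrite("pics/m6.png",cv2.resize(np.hstack([cv2.resize(a,(600,480)),b[:,100:540]]),(800,370)))
E
```

```text
time_s: 9.85
position: [0.6805, 0.1649, 0.0924]
tool_rot: [[-0.977, 0.213, -0.003], [0.213, 0.977, 0.001], [0.003, -0.0, -1.0]]
ft_force: [-6.3, 1.7, 2.8]
grip_width: 0.0636
gripper_force: 28.9
clamp xy mm [88.   1.3] z 92.4 w 63.6 gf 28.9 ft [-6.3  1.7  2.8] t 9.85
time_s: 10.52
position: [0.7086, 0.1585, 0.0921]
tool_rot: [[-0.977, 0.213, -0.0], [0.213, 0.977, -0.0], [0.0, -0.0, -1.0]]
ft_force: [-1.6, -0.5, -1.0]
grip_width: 0.0637
gripper_force: 27.7
clamp xy mm [116.8   1. ] z 92.1 w 63.7 gf 27.7 ft [-1.6 -0.5 -1. ] t 10.5167
```

View pics/m6.png

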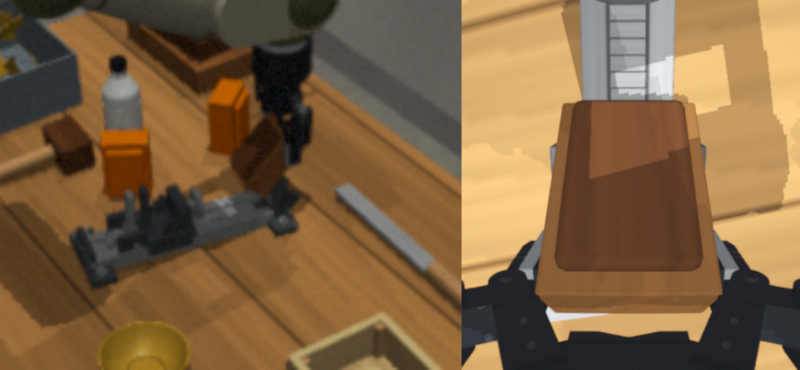

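The block has tilted about 50° over the jaw with its raised board facing up and back. I'll keep moving out and down to bring it flat.

```bash
python3 -m crank '[6,-0.4,0,0.2,0, 6,-0.4,0,0.2,0, 6,-0.4,0,0.3,0, 6,-0.3,0,0.3,0, 6,0,0,0.3,0, 6,0,0,0.3,0, 6,0,0,0.3,0, 6,0,0,0,0]' 20
python3 st.py
python3 - <<'E'
from h import *
im=optics.get_image("wrist");save(im,"w7")
E
```

```text
time_s: 11.28
position: [0.7247, 0.155, 0.0745]
tool_rot: [[-0.977, 0.213, 0.004], [0.214, 0.977, 0.0], [-0.004, 0.001, -1.0]]
ft_force: [-0.6, 0.6, 3.9]
grip_width: 0.064
gripper_force: 28.8
clamp xy mm [133.3   0.9] z 74.5 w 64.0 gf 28.8 ft [-0.6  0.6  3.9] t 11.2833
```

```bash
python3 -m crank '[6,0,0,0.2,0, 6,0,0,0.2,0, 6,0,0,0.2,0, 6,0,0,0,0, 6,0,0,0,0, 6,0,0,0,0, 6,0,0,0,0, 6,0,0,0,0]' 20
python3 st.py
python3 - <<'E'
from h import *
im=optics.get_image("wrist");save(im,"w8")
E
```

```text
time_s: 12.0
position: [0.725, 0.1549, 0.0689]
tool_rot: [[-0.977, 0.213, 0.005], [0.213, 0.977, -0.0], [-0.005, 0.001, -1.0]]
ft_force: [1.1, 0.1, 6.8]
grip_width: 0.0636
gripper_force: 29.3
clamp xy mm [133.6   0.9] z 68.9 w 63.6 gf 29.3 ft [1.1 0.1 6.8] t 12.0
```

View pics/w8.png

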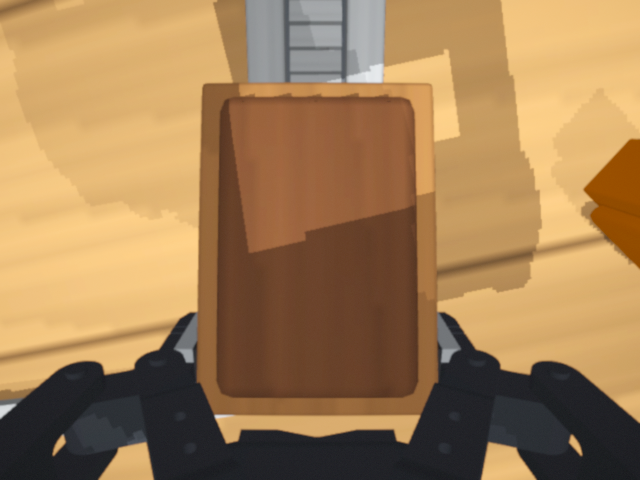

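```bash
cat > pnp.py <<'E'
from h import *
def pnp(im,uv):
    # form coords; view: image top = block's bottom (z=0), image right = +y? 
    M=np.array([(-12.5,-32,0),(-12.5,32,0),(-12.5,32,90),(-12.5,-32,90)])/1000.
    ok,r,t=cv2.solvePnP(M,np.array(uv,float),np.array(im["intrinsics"]),np.array(im["distortion"]))
    C=np.diag([1,-1,-1.]); T=np.array(im["pose"]); R=T[:3,:3]@C@cv2.Rodrigues(r)[0]
    cen=T[:3,:3]@C@(cv2.Rodrigues(r)[0]@np.array([0,0,.045])+t[:,0])+T[:3,3]
    return R,cen
E
python3 - <<'E'
from pnp import *
im=optics.get_image("wrist")
R,c=pnp(im,[(203,84),(433,84),(439,414),(195.5,414)])
print(R.round(3),c.round(4),"x axis tilt from down",np.degrees(np.arccos(-R[2,0])), "z-axis elev",np.degrees(np.arcsin(R[2,2])))
print(np.round(env.observe()["q"],1))
for n in("scene",):
    im=optics.get_image(n); save(im,n+"8")
    cv2.imwrite("pics/cr.png",cv2.resize(im["color"][250:350,205:325],None,fx=6,fy=6,interpolation=cv2.INTER_CUBIC)[:,:,::-1])
E
```

```text
[[ 0.347  0.214  0.913]
 [-0.073  0.977 -0.201]
 [-0.935  0.003  0.355]] [0.693  0.1626 0.0915] x axis tilt from down 20.79586416785086 z-axis elev 20.795190254710594
[  2.9  48.4  51.1  -0.   80.1 -74.7]
```

View pics/cr.png

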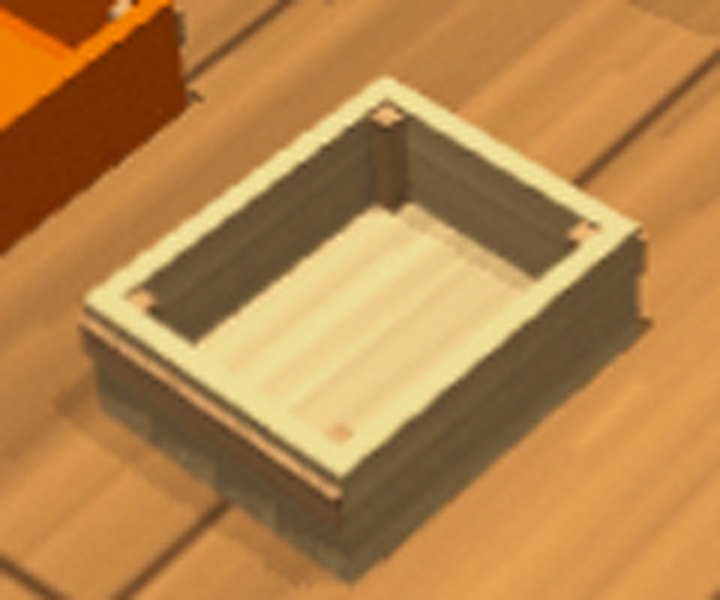

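```bash
python3 -m crank '[6,0,0,0.2,0, 6,0,0,0.2,0, 6,0,0,0.2,0, 6,0,0,0.2,0, 6,0,0,0.1,0, 6,0,0,0,0, 6,0,0,0,0, 6,0,0,0,0]' 20
python3 st.py
python3 - <<'E'
from pnp import *
im=optics.get_image("scene")
P=[onz(im,np.array(u)/6.+[205,250],.062) for u in [(387,78),(640,228),(345,475),(85,300)]]
P=np.array(P)[:,:2]; print(P.round(4).tolist(),P.mean(0)); 
for i in range(4):
    d=P[(i+1)%4]-P[i]; print(np.linalg.norm(d).round(4),np.degrees(np.arctan2(d[1],d[0])).round(1))
im=optics.get_image("wrist"); save(im,"w9")
g=cv2.cvtColor(im["color"],cv2.COLOR_RGB2GRAY)
c=im["color"].astype(int)
for r in (60,100,150,200,250): print(r,[c[r,x].tolist() for x in (190,200,210,430,440,450)])
for col in (320,): print([ (r,c[r,col].tolist()) for r in list(range(50,110,4))+list(range(390,440,4))])
E
```

```text
time_s: 12.82
position: [0.7257, 0.1548, 0.0606]
tool_rot: [[-0.977, 0.214, 0.007], [0.214, 0.977, -0.0], [-0.007, 0.001, -1.0]]
ft_force: [3.1, 0.8, 7.7]
grip_width: 0.0637
gripper_force: 30.1
clamp xy mm [134.3   0.9] z 60.6 w 63.7 gf 30.1 ft [3.1 0.8 7.7] t 12.8167
[[0.517, -0.1239], [0.6495, -0.1311], [0.64, -0.2923], [0.5066, -0.2863]] [ 0.57827089 -0.20841202]
0.1327 -3.1
0.1615 -93.3
0.1335 177.4
0.1627 86.4
60 [[225, 180, 115], [224, 180, 114], [225, 180, 115], [245, 201, 132], [245, 201, 132], [244, 199, 130]]
100 [[130, 88, 51], [139, 95, 55], [141, 96, 54], [222, 163, 95], [222, 165, 95], [243, 198, 129]]
150 [[146, 105, 61], [139, 94, 52], [93, 60, 35], [223, 165, 95], [223, 165, 95], [198, 155, 96]]
200 [[194, 149, 92], [150, 103, 57], [117, 77, 46], [172, 121, 66], [169, 118, 66], [191, 148, 93]]
250 [[246, 200, 129], [150, 103, 59], [143, 99, 57], [171, 119, 69], [163, 113, 63], [193, 149, 94]]
[(50, [148, 152, 154]), (54, [149, 152, 154]), (58, [145, 149, 151]), (62, [147, 149, 151]), (66, [135, 139, 141]), (70, [120, 124, 126]), (74, [149, 151, 154]), (78, [154, 137, 126]), (82, [204, 147, 83]), (86, [211, 154, 89]), (90, [210, 154, 88]), (94, [211, 153, 87]), (98, [210, 152, 87]), (102, [114, 71, 43]), (106, [133, 85, 52]), (390, [104, 65, 40]), (394, [106, 66, 41]), (398, [105, 67, 44]), (402, [105, 66, 43]), (406, [105, 67, 43]), (410, [104, 66, 42]), (414, [97, 61, 39]), (418, [138, 94, 55]), (422, [143, 97, 56]), (426, [151, 107, 63]), (430, [218, 173, 112]), (434, [217, 171, 110]), (438, [36, 35, 39])]
```

```bash
python3 -m crank '[6,0,0,-0.5,0, 6,0,0,-1,0, 6,0,0,-1.5,0, 6,0,0,-1.5,0, 6,0,0,-1.5,0, 6,0,0,-1.5,0, 6,0,0,-1.5,-0.08, 6,0,0,-1,-0.08]' 40
python3 -m crank '[6,0.6,-1,0,0, 6,0.6,-1.8,0,0, 6,0.6,-2.5,0,0, 6,0.6,-2.5,0,0, 6,0.6,-2.5,0,0, 6,0.6,-2.5,0,0, 6,0.6,-2.5,0,0, 6,0.6,-2.5,0,0]' 40
python3 -m crank '[6,0.6,-2.5,0,0, 6,0.6,-2.5,0,0, 6,0.6,-2.5,0,0, 6,0.6,-2.5,0,0, 6,0.6,-2.5,0,0, 6,0.6,-2.5,0,0, 6,0.6,-2,0,0, 6,0.6,-1,0,0]' 40
python3 - <<'E'
from pnp import *
env.observe()
im=optics.get_image("wrist"); save(im,"w10"); s=env.observe()
T=np.array(s["tool_rot"]); print(s["position"],s["grip_width"],s["gripper_force"],np.degrees(np.arctan2(T[1,1],T[0,1]))-90)
print("shift",T.T@(np.array([.609,-.2096,s["position"][2]])-s["position"])*100)
E
```

```text
time_s: 13.58
position: [0.7238, 0.1551, 0.1603]
tool_rot: [[-0.999, 0.051, 0.002], [0.051, 0.999, -0.0], [-0.002, 0.0, -1.0]]
ft_force: [-0.1, -0.3, -0.9]
grip_width: 0.0636
gripper_force: 44.6
time_s: 14.25
position: [0.6653, -0.0211, 0.1586]
tool_rot: [[-0.999, 0.055, 0.0], [0.055, 0.999, -0.0], [-0.0, -0.0, -1.0]]
ft_force: [0.4, 0.0, -1.9]
grip_width: 0.0635
gripper_force: 44.7
time_s: 14.92
position: [0.6074, -0.1995, 0.1585]
tool_rot: [[-0.998, 0.057, 0.0], [0.057, 0.998, -0.001], [-0.0, -0.001, -1.0]]
ft_force: [1.1, 0.6, -2.2]
grip_width: 0.0641
gripper_force: 44.7
[ 0.60652695 -0.20008858  0.1584293 ] 0.06351125574617411 44.694079756736755 -3.3021613814451882
shift [-3.01682185e-01 -9.35317251e-01  7.35029953e-04]
```

View pics/w10.png

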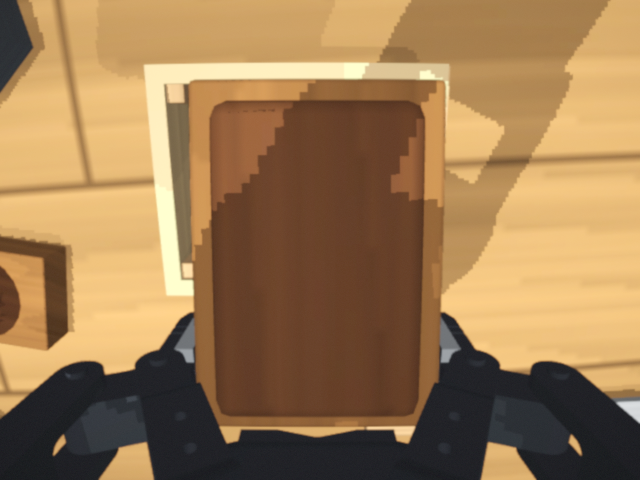

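```bash
python3 - <<'E'
from pnp import *
from fit import fit
im=optics.get_image("wrist"); s=env.observe()
R,c=pnp(im,[(190,80),(445,80),(440,427),(195,427)])
print("tilt",np.degrees(np.arccos(-R[2,0])),"z elev",np.degrees(np.arcsin(R[2,2])),c.round(4),"yaw",np.degrees(np.arctan2(R[1,2],R[0,2])))
p,r=fit(im,[(-67,-82,62),(-67,82,62),(67,-82,62)],[(145,66),(450,64),(166,295)],[.578,-.208,-.05]); print(p,np.degrees(p[2]),r.tolist())
T=np.array(s["tool_rot"]); d=np.array([*(p[:2]-c[:2]),0]); print("shift cm",T.T@d*100,s["position"])
E
```

```text
tilt 13.30888611767461 z elev 13.308885762843671 [ 0.574  -0.1976  0.1874] yaw -3.2492936968957946
[ 0.57455514 -0.20875383 -0.05855031] -3.35468580258148 [[-0.5, -1.3], [-0.1, 0.4], [0.8, 0.5]]
shift cm [-1.23427005e-01 -1.10844614e+00  1.91544750e-04] [ 0.607214   -0.19840337  0.1585034 ]
```

```bash
python3 -m crank '[6,-0.1,-0.5,0.5,0, 6,0,-0.6,1.5,0, 6,0,0,1.7,0, 6,0,0,1.7,0, 6,0,0,1.7,0, 6,0,0,1.7,0, 6,0,0,1.2,0, 6,0,0,0.6,0]' 30
python3 -m crank '[6,0,0,0.4,0, 6,0,0,0.2,0, 6,0,0,0.2,0, 6,0,0,0.2,0, 6,0,0,0.2,0, 6,0,0,0,0, 6,0,0,0,0, 6,0,0,0,0]' 20
python3 st.py
```

```text
time_s: 15.68
position: [0.6082, -0.2065, 0.0502]
tool_rot: [[-0.999, 0.053, -0.002], [0.053, 0.999, 0.002], [0.003, 0.001, -1.0]]
ft_force: [-0.3, 0.3, -2.6]
grip_width: 0.0636
gripper_force: 44.7
time_s: 16.35
position: [0.6085, -0.2081, 0.0406]
tool_rot: [[-0.998, 0.055, 0.0], [0.055, 0.998, -0.0], [-0.0, -0.0, -1.0]]
ft_force: [1.0, -0.4, -1.7]
grip_width: 0.0636
gripper_force: 44.7
clamp xy mm [  96.3 -378.5] z 40.6 w 63.6 gf 44.7 ft [ 1.  -0.4 -1.7] t 16.35
```

```bash
python3 -m crank '[6,0,0,0.2,0, 6,0,0,0.2,0, 6,0,0,0.2,0, 6,0,0,0.2,0, 6,0,0,0.2,0, 6,0,0,0,0, 6,0,0,0,0, 6,0,0,0,0]' 20
python3 st.py
python3 -m crank '[6,0,0,0.2,0, 6,0,0,0.2,0, 6,0,0,0.2,0, 6,0,0,0.2,0, 6,0,0,0,0, 6,0,0,0,0, 6,0,0,0,0, 6,0,0,0,0]' 20
python3 st.py
```

```text
time_s: 17.02
position: [0.6084, -0.2081, 0.0304]
tool_rot: [[-0.998, 0.055, 0.0], [0.055, 0.998, -0.0], [-0.0, -0.0, -1.0]]
ft_force: [0.0, 0.5, -1.3]
grip_width: 0.0633
gripper_force: 44.7
clamp xy mm [  96.2 -378.5] z 30.4 w 63.3 gf 44.7 ft [ 0.   0.5 -1.3] t 17.0167
time_s: 17.68
position: [0.6084, -0.2081, 0.0224]
tool_rot: [[-0.999, 0.055, 0.0], [0.055, 0.999, -0.0], [-0.0, -0.0, -1.0]]
ft_force: [-1.0, 0.4, -2.2]
grip_width: 0.0638
gripper_force: 44.7
clamp xy mm [  96.2 -378.5] z 22.4 w 63.8 gf 44.7 ft [-1.   0.4 -2.2] t 17.6833
```

```bash
python3 -m crank '[6,0,0,0.2,0, 6,0,0,0.2,0, 6,0,0,0.1,0, 6,0,0,0.1,0, 6,0,0,0,0, 6,0,0,0,0, 6,0,0,0,0, 6,0,0,0,0]' 20
python3 st.py
python3 - <<'E'
from pnp import *
im=optics.get_image("wrist"); save(im,"w11")
c=im["color"].astype(int)
print([(r,c[r,320].tolist()) for r in list(range(60,110,3))+list(range(405,440,3))])
for r in (120,270):
  print(r,[(x,c[r,x].tolist()) for x in list(range(180,225,3))+list(range(415,455,3))])
E
```

```text
time_s: 18.35
position: [0.6084, -0.208, 0.0164]
tool_rot: [[-0.999, 0.055, 0.0], [0.055, 0.999, -0.0], [-0.0, -0.0, -1.0]]
ft_force: [1.1, -0.8, -3.5]
grip_width: 0.0635
gripper_force: 44.7
clamp xy mm [  96.2 -378.5] z 16.4 w 63.5 gf 44.7 ft [ 1.1 -0.8 -3.5] t 18.35
[(60, [227, 203, 154]), (63, [228, 204, 156]), (66, [229, 205, 156]), (69, [230, 206, 158]), (72, [231, 208, 160]), (75, [231, 208, 161]), (78, [198, 173, 125]), (81, [167, 114, 62]), (84, [181, 126, 70]), (87, [141, 94, 49]), (90, [124, 84, 44]), (93, [125, 83, 44]), (96, [125, 83, 46]), (99, [114, 74, 40]), (102, [71, 43, 26]), (105, [75, 46, 27]), (108, [80, 48, 30]), (405, [85, 54, 35]), (408, [83, 51, 32]), (411, [81, 50, 29]), (414, [76, 46, 27]), (417, [104, 67, 38]), (420, [117, 77, 44]), (423, [117, 77, 43]), (426, [108, 76, 47]), (429, [113, 96, 70]), (432, [112, 96, 68]), (435, [102, 87, 62]), (438, [27, 26, 31])]
120 [(180, [225, 202, 154]), (183, [226, 202, 154]), (186, [225, 202, 154]), (189, [181, 145, 99]), (192, [164, 112, 62]), (195, [170, 115, 64]), (198, [170, 116, 64]), (201, [170, 116, 65]), (204, 
[... 416 characters left out ...]
 (451, [231, 213, 164]), (454, [231, 213, 163])]
270 [(180, [225, 201, 153]), (183, [225, 201, 153]), (186, [225, 201, 153]), (189, [225, 201, 153]), (192, [188, 160, 114]), (195, [118, 79, 44]), (198, [123, 82, 46]), (201, [123, 82, 45]), (204, [123, 81, 45]), (207, [124, 82, 45]), (210, [122, 80, 44]), (213, [73, 44, 28]), (216, [75, 47, 30]), (219, [78, 48, 29]), (222, [80, 47, 30]), (415, [75, 43, 24]), (418, [74, 45, 28]), (421, [70, 43, 25]), (424, [122, 81, 44]), (427, [124, 83, 45]), (430, [124, 83, 45]), (433, [126, 84, 46]), (436, [134, 89, 51]), (439, [137, 93, 51]), (442, [141, 114, 78]), (445, [158, 136, 98]), (448, [158, 136, 98]), (451, [159, 137, 100]), (454, [159, 137, 99])]
```

```bash
python3 -m crank '[6,0,0,0.1,0, 6,0,0,0.1,0, 6,0,0,0.1,0, 6,0,0,0.1,0, 6,0,0,0,0, 6,0,0,0,0, 6,0,0,0,0, 6,0,0,0,0]' 20
python3 st.py
python3 - <<'E'
from pnp import *
im=optics.get_image("wrist"); save(im,"w12")
R,c=pnp(im,[(189.3,79),(446.5,79),(438,427),(195.1,427)])
print("tilt",np.degrees(np.arccos(-R[2,0])),"z elev",np.degrees(np.arcsin(R[2,2])),c.round(4))
# predicted corner rows/cols for tilt hypotheses
s=env.observe();T=np.array(s["tool_rot"])
for el in (0,5,10,15):
    e=np.radians(el); zx=-T[:,0]*np.cos(e)+np.array([0,0,np.sin(e)]); yy=T[:,1]; xx=np.cross(yy,zx)
    for h,b in((76,28),(80,32)):
        G=np.array(s["position"])+[0,0,b/1000]
        P=[G+xx*-.0125+yy*y+zx*(z-h)/1000 for y in(-.032,.032) for z in(0,90)]
        print(el,h,b,proj(im,P).round().tolist())
E
```

```text
time_s: 19.07
position: [0.6084, -0.2081, 0.0124]
tool_rot: [[-0.998, 0.055, 0.0], [0.055, 0.998, -0.0], [-0.0, -0.0, -1.0]]
ft_force: [0.8, -0.4, -2.1]
grip_width: 0.0637
gripper_force: 44.7
clamp xy mm [  96.2 -378.5] z 12.4 w 63.7 gf 44.7 ft [ 0.8 -0.4 -2.1] t 19.0667
tilt 12.235055510272442 z elev 12.235018276525158 [ 0.5757 -0.2058  0.0416]
0 76 28 [[177.0, 91.0], [206.0, 418.0], [453.0, 91.0], [425.0, 418.0]]
0 80 32 [[170.0, 71.0], [201.0, 416.0], [460.0, 71.0], [430.0, 416.0]]
5 76 28 [[186.0, 89.0], [204.0, 417.0], [445.0, 89.0], [426.0, 417.0]]
5 80 32 [[180.0, 70.0], [200.0, 414.0], [451.0, 71.0], [431.0, 414.0]]
10 76 28 [[193.0, 90.0], [203.0, 416.0], [438.0, 90.0], [428.0, 416.0]]
10 80 32 [[188.0, 73.0], [199.0, 412.0], [442.0, 73.0], [432.0, 412.0]]
15 76 28 [[200.0, 93.0], [202.0, 414.0], [431.0, 93.0], [429.0, 415.0]]
15 80 32 [[196.0, 77.0], [198.0, 410.0], [435.0, 77.0], [433.0, 410.0]]
```

```bash
python3 -m crank '[6,0,0,-0.5,0, 6,0,0,-1,0, 6,0,0,-1.5,0, 6,0,0,-1.5,0, 6,0,0,-1.5,0, 6,0,0,-1,0, 6,1,0,0,0, 6,1,0,0,0]' 20
python3 -m crank '[6,0,0,0.3,0, 6,0,0,0.6,0, 6,0,0,0.6,0, 6,0,0,0.5,0, 6,0,0,0.4,0, 6,0,0,0.3,0, 6,0,0,0.3,0, 6,0,0,0,0]' 20
python3 st.py
cat > edges.py <<'E'
from pnp import *
im=optics.get_image("wrist"); save(im,"w13")
# dark raised-board outline, cols at several rows, rows at mid column
c=im["color"].astype(int)
b=(c[:,:,0]-c[:,:,2])/np.maximum(c[:,:,0],1)   # saturation: wood of block is more saturated than the crate
for r in (100,120,150,200,250,290):
    m=b[r]>.5; x=np.where(m)[0]; x=x[(x>150)&(x<490)]; print(r,x.min(),x.max())
m=b[:,320]>.5; y=np.where(m)[0]; y=y[(y>40)&(y<438)]; print("rows",y.min(),y.max())
E
python3 edges.py
```

```text
time_s: 19.78
position: [0.5887, -0.2071, 0.0837]
tool_rot: [[-0.999, 0.054, 0.002], [0.054, 0.999, -0.001], [-0.002, -0.001, -1.0]]
ft_force: [0.1, -0.4, -3.2]
grip_width: 0.0634
gripper_force: 44.7
time_s: 20.45
position: [0.5898, -0.2073, 0.0527]
tool_rot: [[-0.999, 0.055, 0.003], [0.054, 0.999, -0.001], [-0.003, -0.001, -1.0]]
ft_force: [2.7, -0.5, 3.7]
grip_width: 0.0635
gripper_force: 45.6
clamp xy mm [  77.9 -381.6] z 52.7 w 63.5 gf 45.6 ft [ 2.7 -0.5  3.7] t 20.45
100 178 456
120 178 457
150 181 454
200 184 451
250 187 448
290 190 445
rows 41 433
```

```bash
python3 -m crank '[6,0,0,0.2,0, 6,0,0,0.2,0, 6,0,0,0.1,0, 6,0,0,0,0, 6,0,0,0,0, 6,0,0,0,0, 6,0,0,0,0, 6,0,0,0,0]' 20
python3 st.py; python3 edges.py
```

```text
time_s: 21.17
position: [0.5891, -0.2073, 0.0478]
tool_rot: [[-0.999, 0.055, 0.002], [0.055, 0.999, -0.001], [-0.002, -0.001, -1.0]]
ft_force: [3.5, -0.2, 5.7]
grip_width: 0.0637
gripper_force: 45.7
clamp xy mm [  77.2 -381.8] z 47.8 w 63.7 gf 45.7 ft [ 3.5 -0.2  5.7] t 21.1667
100 171 463
120 172 463
150 175 459
200 179 456
250 184 451
290 188 447
rows 41 435
```

View pics/w13.png

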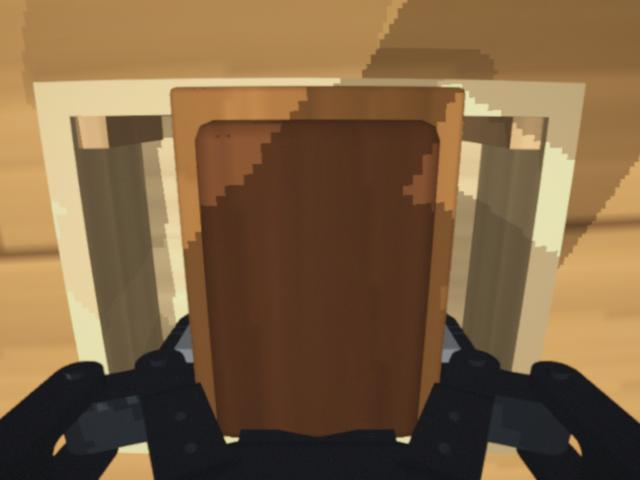

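The block is now about level, held with its bottom end on the near rim (row 88). Next I lift it, move to the crate's middle and lower it to the floor.

```bash
python3 -m crank '[6,0,0,-0.5,0, 6,0,0,-1,0, 6,0,0,-0.5,0, 6,-1,0,0,0, 6,-1,0,0,0, 6,0,0,0.5,0, 6,0,0,1.2,0, 6,0,0,1.2,0]' 20
python3 -m crank '[6,0,0,1.0,0, 6,0,0,0.8,0, 6,0,0,0.5,0, 6,0,0,0.4,0, 6,0,0,0.2,0, 6,0,0,0,0, 6,0,0,0,0, 6,0,0,0,0]' 20
python3 st.py; python3 edges.py
```

```text
time_s: 21.88
position: [0.608, -0.2079, 0.0378]
tool_rot: [[-0.999, 0.055, -0.0], [0.055, 0.999, -0.0], [0.0, -0.0, -1.0]]
ft_force: [1.1, -0.3, -2.8]
grip_width: 0.0636
gripper_force: 44.9
time_s: 22.55
position: [0.6086, -0.2081, 0.0098]
tool_rot: [[-0.999, 0.055, 0.001], [0.055, 0.999, -0.0], [-0.001, -0.0, -1.0]]
ft_force: [-0.1, 0.1, -2.0]
grip_width: 0.0637
gripper_force: 44.9
clamp xy mm [  96.4 -378.5] z 9.8 w 63.7 gf 44.9 ft [-0.1  0.1 -2. ] t 22.55
100 171 463
120 173 461
150 175 459
200 179 455
250 184 451
290 187 447
rows 86 435
```

Creep down until contact.

```bash
python3 -m crank '[6,0,0,0.1,0, 6,0,0,0.1,0, 6,0,0,0.1,0, 6,0,0,0.1,0, 6,0,0,0.1,0, 6,0,0,0,0, 6,0,0,0,0, 6,0,0,0,0]' 20
python3 st.py
python3 -m crank '[6,0,0,0.1,0, 6,0,0,0.1,0, 6,0,0,0.1,0, 6,0,0,0,0, 6,0,0,0,0, 6,0,0,0,0, 6,0,0,0,0, 6,0,0,0,0]' 20
python3 st.py
```

```text
time_s: 23.27
position: [0.6083, -0.2081, 0.0043]
tool_rot: [[-0.998, 0.055, -0.0], [0.055, 0.998, 0.0], [0.0, 0.0, -1.0]]
ft_force: [-0.3, 0.3, -1.7]
grip_width: 0.0635
gripper_force: 45.0
clamp xy mm [  96.2 -378.5] z 4.3 w 63.5 gf 45.0 ft [-0.3  0.3 -1.7] t 23.2667
time_s: 23.93
position: [0.6085, -0.2081, 0.0041]
tool_rot: [[-0.999, 0.055, 0.001], [0.055, 0.999, -0.001], [-0.001, -0.001, -1.0]]
ft_force: [-7.7, 3.5, 19.8]
grip_width: 0.0636
gripper_force: 56.3
clamp xy mm [  96.3 -378.5] z 4.1 w 63.6 gf 56.3 ft [-7.7  3.5 19.8] t 23.9333
```

```bash
python3 -m crank '[6,0,0,-0.2,0, 6.1,0,0,0,0, 6.1,0,0,0,0, 6.2,0,0,0,0, 6.2,0,0,0,0, 6.25,0,0,0,0, 6.25,0,0,0,0, 6.25,0,0,0,0]' 20
python3 st.py; python3 edges.py
python3 -m crank '[6.27,0,0,0,0, 6.27,0,0,0,0, 6.29,0,0,0,0, 6.29,0,0,0,0, 6.3,0,0,0,0, 6.3,0,0,0,0, 6.3,0,0,0,0, 6.3,0,0,0,0]' 20
python3 st.py; python3 edges.py
```

```text
time_s: 24.6
position: [0.6087, -0.2082, 0.0041]
tool_rot: [[-0.998, 0.055, 0.001], [0.055, 0.998, -0.0], [-0.001, -0.0, -1.0]]
ft_force: [-2.7, 1.3, 8.4]
grip_width: 0.0634
gripper_force: 50.2
clamp xy mm [  96.5 -378.5] z 4.1 w 63.4 gf 50.2 ft [-2.7  1.3  8.4] t 24.6
100 171 463
120 173 461
150 175 459
200 179 455
250 184 451
290 187 447
rows 86 435
time_s: 25.32
position: [0.6086, -0.2082, 0.0041]
tool_rot: [[-0.998, 0.055, 0.001], [0.055, 0.998, -0.0], [-0.001, -0.0, -1.0]]
ft_force: [-2.6, 0.0, 7.2]
grip_width: 0.0636
gripper_force: 50.2
clamp xy mm [  96.5 -378.6] z 4.1 w 63.6 gf 50.2 ft [-2.6  0.   7.2] t 25.3167
100 171 463
120 173 461
150 175 459
200 179 455
250 184 451
290 187 447
rows 86 435
```

```bash
python3 -m crank '[6.32,0,0,-0.1,0, 6.32,0,0,0,0, 6.33,0,0,0,0, 6.33,0,0,0,0, 6.34,0,0,0,0, 6.34,0,0,0,0, 6.34,0,0,0,0, 6.34,0,0,0,0]' 20
python3 st.py; python3 edges.py | head -3
python3 -m crank '[6.35,0,0,0,0, 6.35,0,0,0,0, 6.35,0,0,0,0, 6.36,0,0,0,0, 6.36,0,0,0,0, 6.36,0,0,0,0, 6.36,0,0,0,0, 6.36,0,0,0,0]' 20
python3 st.py; python3 edges.py | head -3
```

```text
time_s: 26.03
position: [0.6084, -0.2081, 0.0042]
tool_rot: [[-0.998, 0.055, 0.0], [0.055, 0.998, 0.0], [-0.0, 0.0, -1.0]]
ft_force: [0.1, -1.2, -0.4]
grip_width: 0.0637
gripper_force: 45.8
clamp xy mm [  96.2 -378.5] z 4.2 w 63.7 gf 45.8 ft [ 0.1 -1.2 -0.4] t 26.0333
100 171 463
120 173 461
150 175 459
time_s: 26.75
position: [0.6083, -0.208, 0.0043]
tool_rot: [[-0.998, 0.055, -0.0], [0.055, 0.998, 0.0], [0.0, 0.0, -1.0]]
ft_force: [-0.7, 0.5, -2.1]
grip_width: 0.0637
gripper_force: 32.6
clamp xy mm [  96.1 -378.5] z 4.3 w 63.7 gf 32.6 ft [-0.7  0.5 -2.1] t 26.75
100 171 463
120 173 461
150 175 459
```

```bash
python3 -m crank '[6.37,0,0,0,0, 6.37,0,0,0,0, 6.37,0,0,0,0, 6.37,0,0,0,0, 6.38,0,0,0,0, 6.38,0,0,0,0, 6.38,0,0,0,0, 6.38,0,0,0,0]' 20
python3 st.py; python3 edges.py | head -3
python3 -m crank '[6.385,0,0,0,0, 6.385,0,0,0,0, 6.385,0,0,0,0, 6.385,0,0,0,0, 6.39,0,0,0,0, 6.39,0,0,0,0, 6.39,0,0,0,0, 6.39,0,0,0,0]' 20
python3 st.py; python3 edges.py | head -3
```

```text
time_s: 27.47
position: [0.6083, -0.2081, 0.0043]
tool_rot: [[-0.998, 0.055, -0.0], [0.055, 0.998, 0.0], [0.0, 0.0, -1.0]]
ft_force: [-0.2, -0.1, -2.1]
grip_width: 0.0638
gripper_force: 16.2
clamp xy mm [  96.2 -378.5] z 4.3 w 63.8 gf 16.2 ft [-0.2 -0.1 -2.1] t 27.4667
100 171 463
120 173 461
150 175 459
time_s: 28.18
position: [0.6083, -0.208, 0.0043]
tool_rot: [[-0.998, 0.055, -0.0], [0.055, 0.998, 0.0], [0.0, 0.0, -1.0]]
ft_force: [0.2, 0.8, -2.0]
grip_width: 0.0641
gripper_force: 8.1
clamp xy mm [  96.1 -378.5] z 4.3 w 64.1 gf 8.1 ft [ 0.2  0.8 -2. ] t 28.1833
100 171 463
120 173 461
150 175 459
```

```bash
python3 -m crank '[6.391,0,0,0,0, 6.391,0,0,0,0, 6.391,0,0,0,0, 6.391,0,0,0,0, 6.392,0,0,0,0, 6.392,0,0,0,0, 6.392,0,0,0,0, 6.392,0,0,0,0]' 20
python3 st.py; python3 edges.py | head -3
```

```text
time_s: 28.9
position: [0.6084, -0.208, 0.0043]
tool_rot: [[-0.998, 0.055, 0.0], [0.055, 0.998, -0.0], [-0.0, -0.0, -1.0]]
ft_force: [0.3, 0.5, -2.7]
grip_width: 0.064
gripper_force: 6.5
clamp xy mm [  96.2 -378.5] z 4.3 w 64.0 gf 6.5 ft [ 0.3  0.5 -2.7] t 28.9
100 171 463
120 173 461
150 175 459
```

```bash
python3 -m crank '[6.393,0,0,0,0, 6.393,0,0,0,0, 6.394,0,0,0,0, 6.394,0,0,0,0, 6.394,0,0,0,0, 6.394,0,0,0,0, 6.394,0,0,0,0, 6.394,0,0,0,0]' 20
python3 st.py; python3 edges.py
python3 -m crank '[6.395,0,0,0,0, 6.395,0,0,0,0, 6.395,0,0,0,0, 6.395,0,0,0,0, 6.396,0,0,0,0, 6.396,0,0,0,0, 6.396,0,0,0,0, 6.396,0,0,0,0]' 20
python3 st.py; python3 edges.py
```

```text
time_s: 29.62
position: [0.6084, -0.2081, 0.0044]
tool_rot: [[-0.998, 0.055, 0.0], [0.055, 0.998, -0.0], [-0.0, -0.0, -1.0]]
ft_force: [0.5, -1.1, -2.2]
grip_width: 0.0642
gripper_force: 4.8
clamp xy mm [  96.2 -378.5] z 4.4 w 64.2 gf 4.8 ft [ 0.5 -1.1 -2.2] t 29.6167
100 183 452
120 183 450
150 185 449
200 187 447
250 189 445
290 191 443
rows 83 432
time_s: 30.33
position: [0.6084, -0.2081, 0.0044]
tool_rot: [[-0.998, 0.055, 0.0], [0.055, 0.998, -0.0], [-0.0, -0.0, -1.0]]
ft_force: [-0.0, -0.3, -0.2]
grip_width: 0.0637
gripper_force: 3.2
clamp xy mm [  96.2 -378.5] z 4.4 w 63.7 gf 3.2 ft [-0.  -0.3 -0.2] t 30.3333
100 183 452
120 183 450
150 185 449
200 187 447
250 189 445
290 191 443
rows 83 432
```

The bottom end drooped gently onto the floor. I'll keep easing the grip.

```bash
python3 -m crank '[6.397,0,0,0,0, 6.397,0,0,0,0, 6.397,0,0,0,0, 6.397,0,0,0,0, 6.3975,0,0,0,0, 6.3975,0,0,0,0, 6.3975,0,0,0,0, 6.3975,0,0,0,0]' 20
python3 st.py; python3 edges.py|sed -n '1p;6p'
python3 -m crank '[6.398,0,0,0,0, 6.398,0,0,0,0, 6.398,0,0,0,0, 6.398,0,0,0,0, 6.3985,0,0,0,0, 6.3985,0,0,0,0, 6.3985,0,0,0,0, 6.3985,0,0,0,0]' 20
python3 st.py; python3 edges.py|sed -n '1p;6p'
```

```text
time_s: 31.05
position: [0.6084, -0.2081, 0.0043]
tool_rot: [[-0.998, 0.055, -0.0], [0.055, 0.998, 0.0], [0.0, 0.0, -1.0]]
ft_force: [0.4, -0.7, -0.5]
grip_width: 0.0641
gripper_force: 2.0
clamp xy mm [  96.2 -378.5] z 4.3 w 64.1 gf 2.0 ft [ 0.4 -0.7 -0.5] t 31.05
100 183 452
290 191 443
time_s: 31.77
position: [0.6084, -0.208, 0.0043]
tool_rot: [[-0.998, 0.055, 0.0], [0.055, 0.998, 0.0], [-0.0, 0.0, -1.0]]
ft_force: [0.5, -0.2, -0.9]
grip_width: 0.0641
gripper_force: 1.2
clamp xy mm [  96.2 -378.5] z 4.3 w 64.1 gf 1.2 ft [ 0.5 -0.2 -0.9] t 31.7667
100 183 452
290 191 443
```

```bash
python3 -m crank '[6.3987,0,0,0,0, 6.3987,0,0,0,0, 6.3988,0,0,0,0, 6.3988,0,0,0,0, 6.3989,0,0,0,0, 6.3989,0,0,0,0, 6.399,0,0,0,0, 6.399,0,0,0,0]' 20
python3 st.py; python3 edges.py|sed -n '1p;6p'
python3 -m crank '[6.3991,0,0,0,0, 6.3991,0,0,0,0, 6.3992,0,0,0,0, 6.3992,0,0,0,0, 6.3993,0,0,0,0, 6.3993,0,0,0,0, 6.3994,0,0,0,0, 6.3994,0,0,0,0]' 20
python3 st.py; python3 edges.py|sed -n '1p;6p'
```

```text
time_s: 32.48
position: [0.6084, -0.2081, 0.0043]
tool_rot: [[-0.998, 0.055, -0.0], [0.055, 0.998, -0.0], [0.0, -0.0, -1.0]]
ft_force: [0.5, -0.4, -0.4]
grip_width: 0.0638
gripper_force: 0.8
clamp xy mm [  96.2 -378.5] z 4.3 w 63.8 gf 0.8 ft [ 0.5 -0.4 -0.4] t 32.4833
100 183 452
290 191 443
time_s: 33.2
position: [0.6084, -0.2081, 0.0044]
tool_rot: [[-0.999, 0.055, 0.0], [0.055, 0.999, -0.0], [-0.0, -0.0, -1.0]]
ft_force: [0.3, 0.1, -0.5]
grip_width: 0.0643
gripper_force: 0.4
clamp xy mm [  96.2 -378.5] z 4.4 w 64.3 gf 0.4 ft [ 0.3  0.1 -0.5] t 33.2
100 188 447
290 198 436
```

```bash
python3 edges.py; python3 - <<'E'
from pnp import *
im=optics.get_image("wrist"); s=env.observe();T=np.array(s["tool_rot"])
for el in (0,3,6):
    e=np.radians(el); zx=-T[:,0]*np.cos(e)+np.array([0,0,np.sin(e)]); yy=T[:,1]; xx=np.cross(yy,zx)
    lo=np.array([*s["position"][:2],0.010])-(.078)*(-T[:,0])   # bottom edge on the floor
    for L in (-.0225-.0125,):
        P=[lo+xx*L+yy*y+zx*z for y in(-.032,.032) for z in(.0,.09)]
        p=proj(im,P); f=lambda a,b,r:(a+(b-a)*(r-a[1])/(b[1]-a[1]))[0]
        print(el,p.round().tolist(),"at100",f(p[0],p[1],100),f(p[2],p[3],100),"at290",f(p[0],p[1],290),f(p[2],p[3],290))
E
```

```text
100 188 447
120 184 449
150 187 447
200 191 444
250 195 440
290 198 436
rows 99 421
0 [[176.0, 82.0], [205.0, 412.0], [454.0, 82.0], [426.0, 412.0]] at100 177.90566396730586 452.67038987986865 at290 194.4132336612061 436.2506420087159
3 [[176.0, 73.0], [200.0, 418.0], [455.0, 74.0], [430.0, 418.0]] at100 177.69575841582542 452.87416526634695 at290 191.2320934412206 439.36806354564175
6 [[175.0, 65.0], [195.0, 422.0], [455.0, 65.0], [435.0, 422.0]] at100 177.35796734951288 453.2032877536826 at290 187.88435200665236 442.6487290163351
```

The block has settled flat. Releasing and retreating.

```bash
python3 -m crank '[6.42,0,0,0,0, 6.5,0,0,0,0, 6.8,0,0,0,0, 7.2,0,0,0,0, 7.6,0,0,0,0, 7.6,0,0,0,0, 7.6,0,0,-0.5,0, 7.6,0,0,-1,0]' 20
python3 -m crank '[7.6,0,0,-2,0, 7.6,0,0,-2.5,0, 7.6,0,0,-2.5,0, 7.6,0,0,-2.5,0, 7.6,0,0,-2.5,0, 7.6,0,0,-2,0, 7.6,0,0,0,0, 7.6,0,0,0,0]' 20
python3 - <<'E'
from h import *
s=env.observe(); print(s["position"],s["ft_force"],s["time_s"])
im=optics.get_image("wrist"); im2=optics.get_image("side"); im3=optics.get_image("scene")
a=im["color"]; b=cv2.resize(im2["color"][180:340,230:440],(420,320)); c=cv2.resize(im3["color"][180:340,205:415],(420,320))
v=np.hstack([cv2.resize(np.vstack([b,c]),(360,549)),cv2.resize(a[:,120:520],(440,549))]); cv2.imwrite("pics/fin.png",v[:,:,::-1])
E
```

```text
time_s: 34.02
position: [0.6078, -0.2078, 0.0189]
tool_rot: [[-0.998, 0.055, -0.002], [0.055, 0.998, 0.001], [0.002, 0.001, -1.0]]
ft_force: [-0.5, -0.3, -0.8]
grip_width: 0.0757
gripper_force: 0.0
time_s: 34.68
position: [0.6086, -0.2082, 0.1612]
tool_rot: [[-0.998, 0.055, 0.003], [0.055, 0.998, -0.002], [-0.003, -0.001, -1.0]]
ft_force: [1.0, 0.1, -1.3]
grip_width: 0.0763
gripper_force: 0.0
[ 0.60862717 -0.20818644  0.16115136] [ 1.01300763  0.06428541 -1.27128091] 34.6833
```

View pics/fin.png

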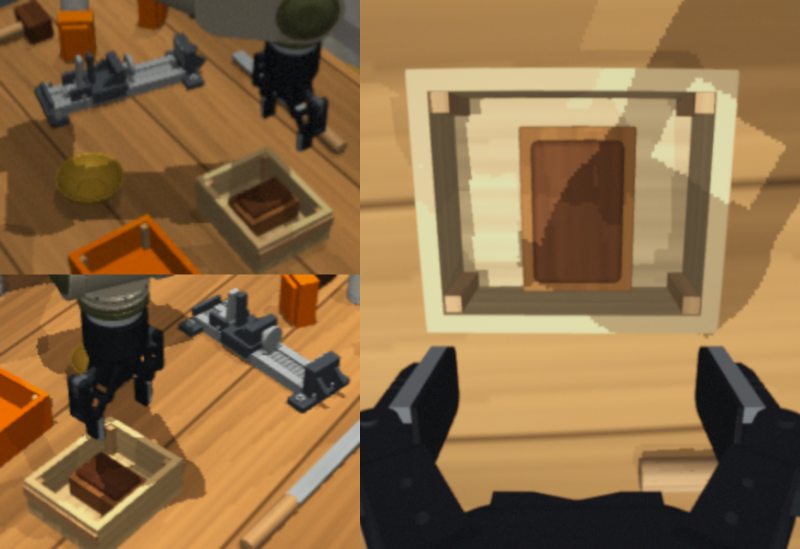

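The wooden crate holds the block flat, with its raised board up, near the middle at (578,208). The clamp's head is back and the bystanders are in place. Handing in.

```bash
python3 -c "
from rig import env
print(env.close_job())"
```

```text
the job is handed in; nothing more can be done
None
```

The job is handed in: the last pictures show the block flat in the wooden crate with its raised board up, the clamp's head is about 54 mm back, and nothing else on the bench appears to have moved; the interface returned no verdict.

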